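# Refit the spring-held filter cassette in a desktop dust extractor

### The arm

A 6-joint arm with a two-finger parallel gripper is mounted at the origin on the work surface. World frame = base frame: x ahead of the robot, y to its left, z up, the work surface at z = 0. Lengths are in m, angles in rad, forces in N, time in s.
With the tool pointing down it reaches from about 0.35 to 0.975 m from the base axis. Payload 4.9 kg.
Tool frame: the origin (TCP) lies on the centre line of the jaws, within the pads' length; the fingertips stand 8 mm ahead of it and the grasp point (between the pads) lies 11 mm behind it; z points along the fingers, y is the direction in which the jaws open and shut (so a half turn about z gives the same grasp; the last joint's range is limited). The gripper opens to 85 mm and grips with 20 to 120 N. Pads are 22 mm wide; open, the fingers measure 114 mm over their backs; the gripper's body (76 mm by 85 mm) begins 54 mm behind the grasp point. The pads swing forward as they close: fully open they stand 13 mm farther back than shut.
Start: joints at [-1.276, 0.053, 1.613, -0, 1.476, -0.119], TCP at [0.251, -0.572, 0.239] pointing down, gripper open.
Joint ranges: [-3.01, 3.01], [-1.01, 2.22], [0.06, 2.58], [-1.02, 4.17], [0.09, 2.62], [-3.14, 3.14]. Speed limits (rad/s): [2.57, 2.57, 3.14, 3.14, 3.14, 3.14].

### API

Orientations are given as a unit quaternion [w, x, y, z].
In Python, from plant import manip gives the robot as it stands.
- The arm moves only by the tool step_arm, never from a script. Its argument "deltas" is a list of rows, each a list of 7 numbers: the shift along the tool's x, y, z in m, then the turn, a rotation vector about the tool's x, y, z in rad, then the gripper command: -1 is fully open, 1 is shut, values between are in proportion. In form: [[dx, dy, dz, ax, ay, az, hand], ...]. A call has 1 to 20 rows; each row is the pose to reach, as a shift and turn from the pose commanded when the call began, along the tool's axes at that moment; what a row does not reach only later rows make up. A row lasts 1/10 s, in which the tool goes at most 50 mm and 8.59 degrees, less where a joint would pass 70% of its speed; a pose out of reach is approached as far as the arm can. A call with a gripper value outside its range is refused whole. The fingers move at their own pace and stop on an object; the grip force is fixed at half the most. Time passes only in rows, so rows that repeat a pose let the fingers close. It gives the time, the measured TCP pose, the force and the opening at its end, in the units of the state.
- manip.state(): the state, without advancing time (a new reading comes with each control period).
- manip.grab_frame(name): name is "side" or "top" or "wrist"; returns the picture (384x512x3 uint8, red, green, blue); there is no depth.
- manip.get_calibration(name): a dict with "fov_y" (degrees; the focal length in pixels is half the picture's height over the tangent of half this angle, whatever the lens; pixels are square), "cx", "cy" (the principal point, pixels), "R" (3x3) and "t" (3): a world point X has camera coordinates R X + t. Camera axes: x right, y down, z forward; pixel columns grow to the right and rows downward; lengths in m; the calibration is good to about 2 mm. A picture is of the moment at which its call begins: read the wrist's pose just before it. get_calibration takes no time and is no camera call; for the wrist camera it gives the pose at the moment of the call.
- manip.job_done(): hands the job in, once; it reports no verdict.
The state is a dict: "time": time; "joint_pos": joint angles; "joint_vel": joint speeds; "joint_efforts": joint torques, N m; "tool_pos": TCP position; "tool_rot": TCP orientation; "contact_force": force on the tool from outside, world axes, zero at the start; "ft_torque": the same for the moment, N m; "gripper_width": opening from 0.0 (shut) to 1.0 (fully open).
Only numpy, scipy, OpenCV 4.12 (cv2) and the standard library are available. Lean on these libraries where they do the work, as an engineer would, in place of code of your own. Each camera call takes 0.05 s, during which the arm holds its last target.

### The job

Put the loose filter cassette back into the open top of the dust extractor: hold it tilted, hook one of its short edges under the long lip, push it in against the sprung strip behind the lip, lower the other edge flat into the opening, and let it slide back fully home under the two small catches. Leave it there flat and released, and do not knock over or shove the other things on the desk.

Things in the scene. Friction and masses are not known exactly. Their poses are not given: they have to be found in the camera images.
- extractor: Off-white desktop dust extractor, 260 x 190 x 70 mm (x, y, z), fixed; left or right of the robot. Origin: centre of its underside; x from the lip (-x, front, nearer the robot) to the catches. Recess in its top: x -90..90, y -63..63, walls to z 70, ledge at z 54 all round for the frame; in it a well x -56..64, y -50..50, floor z 30. Cassette fitted: its origin at x +5, y 0 (play 3 each way), z 40.
- lip (a point): Middle of the lip's free edge, at its underside: x -70, y 0, z 65 mm in the extractor's frame, same axes. The lip is a 5 mm plate (top z 70) as wide as the recess, covering its end from the wall at x -90 to x -70; under it is a slot 11 mm high over the ledge, with the sprung strip in it.
- strip_face (a point): Middle of the face of the aluminium strip in the slot under the lip (118 mm wide, 9.5 mm high); rides on the strip. At rest x -78, z 59 mm in the extractor's frame. A spring holds it there; pushed towards -x it gives way 10 mm to a hard stop at x -88, pushing back with 3 N at first, 8 N at the stop. Let go, it drives the cassette towards +x until that meets the end wall.
- catches (a point): Midway between the inner tips of the two fixed catches, at their underside: x +84.5, y 0, z 63 mm in the extractor's frame. The catches are lugs 24 mm wide at y +-35, 5 mm thick (top z 68), overhanging the ledge from the end wall (x +90) to x +84.5. The level cassette passes down inside them only with its lip-side edge at x -85.5 or less, i.e. within 2.5 mm of the strip's stop.
- cassette: Light-grey filter cassette, 0.3 kg, loose, flat on the desk. Origin: centre of its underside; x along its length; same both ways round. Frame 170 (x) x 120 (y) mm, underside z 14, top z 20; pleated core 96 x 88 mm, z 0 up to the frame. Bridge handle over the middle: straight bar along y at x 0, 12 mm thick in x, 104 long, z 34 to 52, open below, posts at y +-47.
- cup: Bystander: black paper cup, 82 mm across, 105 mm tall; origin at the centre of its base.
- handpiece: Bystander: metal drill handpiece lying on an off-white cradle, together about 125 x 60 x 58 mm; origin at the centre of the base.
- curing_lamp: Bystander: white curing lamp standing in a round base 72 mm across, with an amber disc near the top, 178 mm tall; origin at the centre of the base.
Not all that is in view belongs to the job. Leave any green or red look-alike of the cassette alone.

How it is judged:
At the end, for the whole second after the job is handed in: The cassette lies flat (within 0.025 rad) and square (0.06 rad) on the recess ledge, its origin within 2.5 mm of x = +5, 4.5 mm of y = 0 and 2.5 mm of z = 40 mm in the extractor's frame: one edge under the lip, the other at least 3 mm under the catches; at rest and released (x of cassette in the frame of extractor between 0.0025 and 0.0075 m and y of cassette in the frame of extractor between -0.0045 and 0.0045 m and z of cassette in the frame of extractor between 0.0375 and 0.0425 m and angle between cassette's own z axis and vertical below 0.025 rad and angle between the x axis of cassette and the x axis of extractor, either way round below 0.06 rad and linear speed of cassette below 0.01 m/s and contact force between cassette and the fingers below 0.05 N); the robot touches nothing.
It fails at once if The cup, the handpiece or the curing lamp is moved more than 30 mm or tipped over (distance of any of cup, handpiece, curing_lamp from where it was at the start of the episode above 0.03 m or angle between any of cup, handpiece, curing_lamp's own z axis and vertical above 0.35 rad).
It also fails if it takes over 61 s, if anything falls off the work surface, if the arm or the gripper's body presses on something with over 40 N, if the wrist force passes 120 N, or if a joint passes its speed limit or range.

## Working session

There is one attempt and no reset: what is moved stays moved. The work goes in short steps, Python scripts to look and compute and a tool call to move; the robot and the scene stay as the last step left them, time stands still between calls to the robot, and variables do not carry over. Pictures are saved under pics/ and viewed, and the job is handed in when it is done.

Besides the shell and the picture viewer there is one more tool, called as name(argument=value, ...) on one line, values as JSON. step_arm: Moves the arm, as the interface text tells. Its arguments: {"type":"object","properties":{"deltas":{"type":"array"}},"required":["deltas"]}

```bash
ls; mkdir -p pics
python3 - <<'E'
from plant import manip
import cv2
s=manip.state();print(s)
for n in ["side","top","wrist"]:
    c=manip.get_calibration(n);print(n,c)
    im=manip.grab_frame(n);cv2.imwrite(f"pics/{n}0.png",cv2.cvtColor(im,cv2.COLOR_RGB2BGR))
E
```

```text
pics
{'time': 0.0, 'joint_pos': array([-1.27598750e+00,  5.33891288e-02,  1.61430181e+00,  1.72162005e-05,
        1.47596517e+00, -1.19007899e-01]), 'joint_vel': array([-5.06748971e-04,  2.88628238e-04,  4.18597853e-05, -1.33565999e-03,
       -6.48539270e-04, -1.09786545e-03]), 'joint_efforts': array([-4.79882565e-04, -3.93680871e+01, -3.70178139e+01, -2.00533132e-04,
        7.14257068e-03,  2.41883580e-08]), 'tool_pos': array([ 0.25114132, -0.57166715,  0.23803831]), 'tool_rot': array([-1.02849472e-03,  9.78670371e-01,  2.05434275e-01, -8.20369351e-05]), 'contact_force': array([ 0.3499945 ,  0.33587984, -0.24427547]), 'ft_torque': array([ 0.02856528, -0.02068331,  0.00059099]), 'gripper_width': 0.9994566630795715}
side {'fov_y': 51.883731419217035, 'cx': 255.30392546512553, 'cy': 194.3349249606765, 'R': array([[-0.87598957, -0.48222379, -0.01012341],
       [-0.35240793,  0.65421924, -0.66918297],
       [ 0.32931888, -0.58262973, -0.74302872]]), 't': array([0.37117299, 0.2596849 , 1.4816864 ])}
top {'fov_y': 45.11906056445433, 'cx': 256.54657653033695, 'cy': 188.3190883114401, 'R': array([[-0.02230848, -0.9995945 ,  0.01769661],
       [-0.99578355,  0.02064103, -0.08938158],
       [ 0.08898006, -0.01961596, -0.99584023]]), 't': array([-0.09270593,  0.48911374,  1.79458982])}
wrist {'fov_y': 69.19659465733753, 'cx': 255.22369409164924, 'cy': 186.86158077120456, 'R': array([[ 0.40213397, -0.91557957, -0.00152105],
       [-0.87767549, -0.38595803,  0.28411643],
       [-0.26071826, -0.11291788, -0.95878858]]), 't': array([-0.62310635, -0.03667525,  0.3784956 ])}
```

View pics/top0.png

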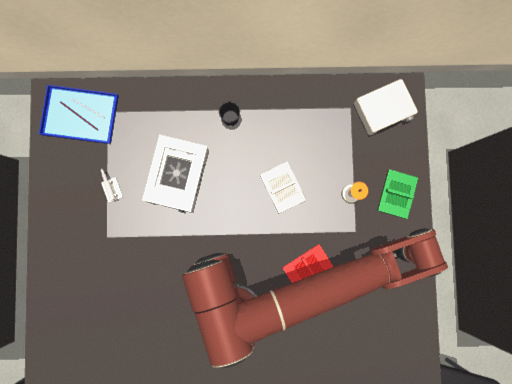

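View pics/side0.png

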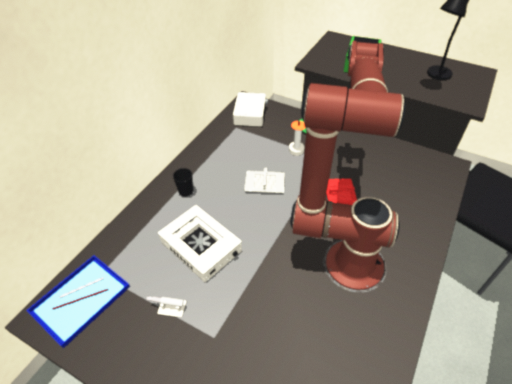

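View pics/wrist0.png

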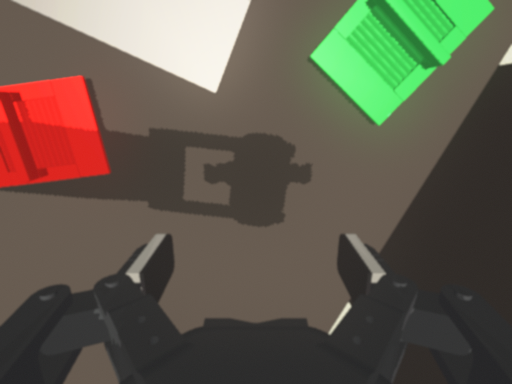

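The top view shows three cassette-shaped things: light grey at (283,187), green at (399,194) and red (307,265). The light-grey one fits the description. The off-white box at (387,107) has no handle. The extractor is at (177,173), the cup at (230,114), the handpiece at (112,188) and the lamp at (355,192). I'll enlarge crops to confirm.

```bash
cat > h.py <<'E'
import numpy as np, cv2
from plant import manip
def K(c,H=384):
    f=H/2/np.tan(np.radians(c['fov_y'])/2); return f,c['cx'],c['cy']
def ray(c,uv):
    f,cx,cy=K(c); R=np.array(c['R']);t=np.array(c['t'])
    d=np.array([(uv[0]-cx)/f,(uv[1]-cy)/f,1.0]); return -R.T@t, R.T@d
def onplane(c,uv,z):
    o,d=ray(c,uv); return o+d*(z-o[2])/d[2]
def proj(c,X):
    f,cx,cy=K(c); p=np.array(c['R'])@np.array(X)+np.array(c['t']); return np.array([cx+f*p[0]/p[2],cy+f*p[1]/p[2]])
def tri(c1,u1,c2,u2):
    A=[];b=[]
    for c,u in((c1,u1),(c2,u2)):
        o,d=ray(c,u);d/=np.linalg.norm(d);P=np.eye(3)-np.outer(d,d);A.append(P);b.append(P@o)
    return np.linalg.lstsq(np.vstack(A),np.hstack(b),rcond=None)[0]
def grab(n,fn):
    c=manip.get_calibration(n); im=manip.grab_frame(n); cv2.imwrite('pics/'+fn,cv2.cvtColor(im,cv2.COLOR_RGB2BGR)); return c,im
E
python3 - <<'E'
import cv2,numpy as np
im=cv2.imread('pics/top0.png')
a=cv2.resize(im[125:225,130:220],None,fx=5.5,fy=5.5,interpolation=cv2.INTER_CUBIC)
b=cv2.resize(im[150:225,250:320],None,fx=7,fy=7,interpolation=cv2.INTER_CUBIC)
cv2.imwrite('pics/cropE.png',a);cv2.imwrite('pics/cropC.png',b)
E
```

```text
(no output)
```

View pics/cropE.png

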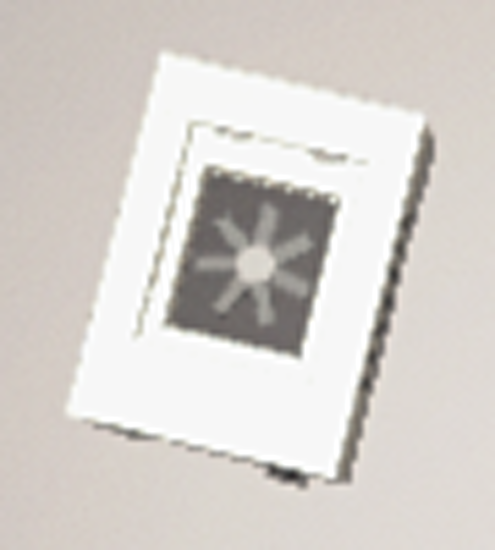

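View pics/cropC.png

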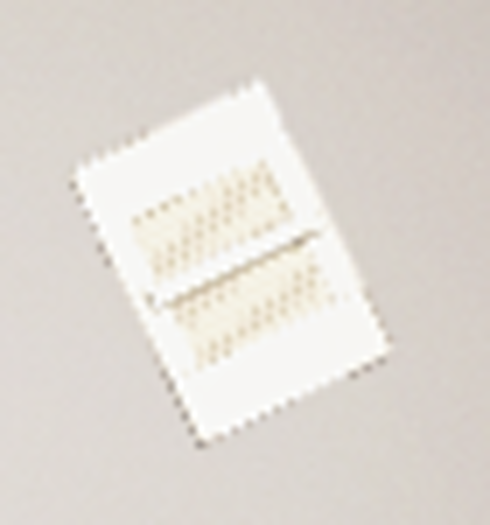

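The grey one has the pleated core and the bridge handle. The extractor's catches are on its far side (top of the crop), so the lip is on the near side. Next I'll take rough poses from masks.

Run:
```python
from h import *
c=manip.get_calibration('top')
im=cv2.imread('pics/top0.png'); 
m=(im.min(axis=2)>238).astype(np.uint8)
n,l,st,ce=cv2.connectedComponentsWithStats(m)
for i in range(1,n):
    if st[i,4]<300: continue
    cn=cv2.findContours((l==i).astype(np.uint8),0,2)[0][0]
    r=cv2.minAreaRect(cn); print(st[i],r)
    x=r[0][0]
    z=0.07 if x<230 else 0.02
    bp=cv2.boxPoints(r); P=np.array([onplane(c,p,z) for p in bp]); print(P.round(3), P.mean(0).round(4), np.linalg.norm(P[1]-P[0]),np.linalg.norm(P[2]-P[1]))
    e=(P[1]-P[0]); print(np.degrees(np.arctan2(e[1],e[0])))
for nm,p,z in(('cup',(230,114),.1),('hand',(112,188),.04),('lampdisc',(359,190),.16),('lampbase',(350,194),0.01)): print(nm,onplane(c,p,z).round(3))
```

```text
[ 358   80   59   51 1699] ((387.0766906738281, 104.66423034667969), (36.186912536621094, 47.90687942504883), 64.98310089111328)
[[ 0.842 -0.518  0.02 ]
 [ 0.923 -0.698  0.02 ]
 [ 0.786 -0.753  0.02 ]
 [ 0.707 -0.574  0.02 ]] [ 0.8145 -0.6362  0.02  ] 0.19718563152521795 0.1469912289671609
-65.84096374373759
[ 143  135   64   77 2361] ((174.05882263183594, 172.7647247314453), (49.477264404296875, 67.4249038696289), 14.03624439239502)
[[0.449 0.335 0.07 ]
 [0.701 0.272 0.07 ]
 [0.65  0.088 0.07 ]
 [0.4   0.153 0.07 ]] [0.55  0.212 0.07 ] 0.25911910357502815 0.19087149681034177
-14.031894482115732
[261 162  44  51 797] ((282.70001220703125, 186.9000244140625), (42.48529052734375, 29.96331024169922), 63.43495178222656)
[[ 0.541 -0.117  0.02 ]
 [ 0.593 -0.225  0.02 ]
 [ 0.44  -0.295  0.02 ]
 [ 0.39  -0.188  0.02 ]] [ 0.491  -0.2065  0.02  ] 0.11907780072901884 0.1680016911141204
-64.47699562292284
cup [ 0.767 -0.007  0.1  ]
hand [0.498 0.457 0.04 ]
lampdisc [ 0.461 -0.474  0.16 ]
lampbase [ 0.458 -0.474  0.01 ]
```

Sizes match: the extractor is 259x191 mm and the cassette 119x168 mm. The extractor is at about (0.550, 0.212) with yaw -14°, and the cassette at about (0.491, -0.207) with x-axis 24.6°. Next I'll plan a wrist view over the cassette.

```bash
cat >> h.py <<'E'
from scipy.spatial.transform import Rotation as Rn
def pose():
    s=manip.state(); q=s['tool_rot']; return np.array(s['tool_pos']), Rn.from_quat([q[1],q[2],q[3],q[0]]).as_matrix()
def Rtool(yaw_y,tilt=0):
    # tool y along world yaw_y (deg), z down; then tilt (deg): y axis end raised
    a=np.radians(yaw_y); y=np.array([np.cos(a),np.sin(a),0]); z=np.array([0,0,-1.]); t=np.radians(tilt)
    y2=y*np.cos(t)-z*np.sin(t); z2=z*np.cos(t)+y*np.sin(t)
    return np.column_stack([np.cross(y2,z2),y2,z2])
def delta(p,R,P2,R2):
    d=R.T@(np.array(P2)-p); w=Rn.from_matrix(R.T@R2).as_rotvec(); return np.r_[d,w]
E
python3 - <<'E'
from h import *
p,R=pose(); c=manip.get_calibration('wrist'); o=-np.array(c['R']).T@np.array(c['t'])
print('cam in tool',(R.T@(o-p)).round(4)); print((R.T@np.array(c['R']).T).round(3))
R2=Rtool(24.6)
# camera position target and axis hit
Rc=np.array(c['R']).T; off=R.T@(o-p); Rct=R.T@Rc
for z in(.25,.3):
    P=np.array([0,0,z]); oc=P+R2@off; d=R2@Rct[:,2]; hit=oc+d*(0.03-oc[2])/d[2]
    print(z,'axis hit rel tcp',hit.round(3))
    T=np.array([.491,-.2065,0])-[hit[0],hit[1],0]; T[2]=z; print(T, delta(p,R,T,R2).round(3))
E
```

```text
cam in tool [ 0.0724 -0.001  -0.1342]
[[ 0.    -0.959 -0.284]
 [ 1.    -0.     0.   ]
 [-0.    -0.284  0.959]]
0.25 axis hit rel tcp [ 0.013 -0.03   0.03 ]
[ 0.47819795 -0.17641632  0.25      ] [ 3.670e-01 -2.710e-01 -1.100e-02 -1.000e-03 -1.000e-03 -1.586e+00]
0.3 axis hit rel tcp [ 0.019 -0.044  0.03 ]
[ 0.47200615 -0.16294155  0.3       ] [ 3.670e-01 -2.860e-01 -6.100e-02 -1.000e-03 -1.000e-03 -1.586e+00]
```

step_arm(deltas=[[0.37, -0.27, -0.02, 0, 0, -1.586, -1], [0.37, -0.27, -0.02, 0, 0, -1.586, -1], [0.37, -0.27, -0.02, 0, 0, -1.586, -1], [0.37, -0.27, -0.02, 0, 0, -1.586, -1], [0.37, -0.27, -0.02, 0, 0, -1.586, -1], [0.37, -0.27, -0.02, 0, 0, -1.586, -1], [0.37, -0.27, -0.02, 0, 0, -1.586, -1], [0.37, -0.27, -0.02, 0, 0, -1.586, -1], [0.37, -0.27, -0.02, 0, 0, -1.586, -1], [0.37, -0.27, -0.02, 0, 0, -1.586, -1], [0.37, -0.27, -0.02, 0, 0, -1.586, -1], [0.37, -0.27, -0.02, 0, 0, -1.586, -1], [0.37, -0.27, -0.02, 0, 0, -1.586, -1], [0.37, -0.27, -0.02, 0, 0, -1.586, -1]])

```text
time: 1.55
tool_pos: [0.4813, -0.1766, 0.2591]
tool_rot: [-0.0, 0.541, 0.841, -0.0]
contact_force: [-0.4, -0.3, 0.1]
gripper_width: 1.006
```

Run:
```python
from h import *
p,R=pose(); print(p,R.round(3)); grab('wrist','w1.png')
```

```text
[ 0.48125777 -0.1766049   0.25912089] [[-0.414  0.91  -0.   ]
 [ 0.91   0.414  0.   ]
 [ 0.    -0.    -1.   ]]
```

View pics/w1.png

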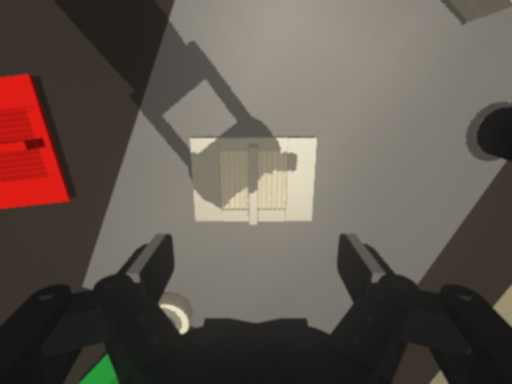

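The wrist view shows the cassette, with its frame corners near (190,137), (316,137), (313,221) and (195,221) and its handle bar at (253,145–223). The yaw is nearly aligned.

Run:
```python
from h import *
c=manip.get_calibration('wrist'); im=cv2.imread('pics/w1.png')
# warm/light against grey desk mat
f=im.astype(float); sat=f[:,:,2]-f[:,:,0]
m=((sat>14)).astype(np.uint8); m[:, :150]=0; m[240:]=0; m[:,360:]=0
m=cv2.morphologyEx(m,cv2.MORPH_CLOSE,np.ones((5,5)))
n,l,st,ce=cv2.connectedComponentsWithStats(m); i=1+np.argmax(st[1:,4]); print(st[i])
mm=(l==i).astype(np.uint8)
# edge points: left/right columns over rows 145..215, robust line fit
rows=range(148,212); L=[];Rr=[]
for r in rows:
    xs=np.where(mm[r])[0]; L.append((xs[0],r)); Rr.append((xs[-1],r))
cols=list(range(200,245))+list(range(262,306)); T=[];B=[]
for cc in cols:
    ys=np.where(mm[:,cc])[0]; T.append((cc,ys[0])); B.append((cc,ys[-1]))
def fit(P):
    vx,vy,x,y=cv2.fitLine(np.float32(P),cv2.DIST_HUBER,0,.01,.01).ravel(); return np.cross([x,y,1],[x+vx,y+vy,1])
def X(a,b): p=np.cross(a,b); return p[:2]/p[2]
l_,r_,t_,b_=map(fit,(L,Rr,T,B))
cs=[X(l_,t_),X(r_,t_),X(r_,b_),X(l_,b_)]; print(np.round(cs,1))
Q=np.array([onplane(c,q,.02) for q in cs]); print(Q.round(4)); ctr=Q.mean(0); print('centre',ctr.round(4))
for a,b in((0,1),(3,2),(0,3),(1,2)):
    d=Q[b]-Q[a]; print(np.linalg.norm(d).round(4),np.degrees(np.arctan2(d[1],d[0])).round(2))
v=cv2.resize(im[110:250,170:340],None,fx=4,fy=4,interpolation=cv2.INTER_CUBIC)
cv2.imwrite('pics/w1c.png',v)
```

```text
[  150     0   210   240 41726]
[[150.   -0. ]
 [374.3  -0. ]
 [351.5 239. ]
 [150.  239. ]]
[[ 0.2908 -0.0546  0.02  ]
 [ 0.529   0.0538  0.02  ]
 [ 0.6599 -0.2249  0.02  ]
 [ 0.3883 -0.3487  0.02  ]]
centre [ 0.467  -0.1436  0.02  ]
0.2617 24.47
0.2985 24.48
0.3098 -71.66
0.308 -64.84
```

View pics/w1c.png

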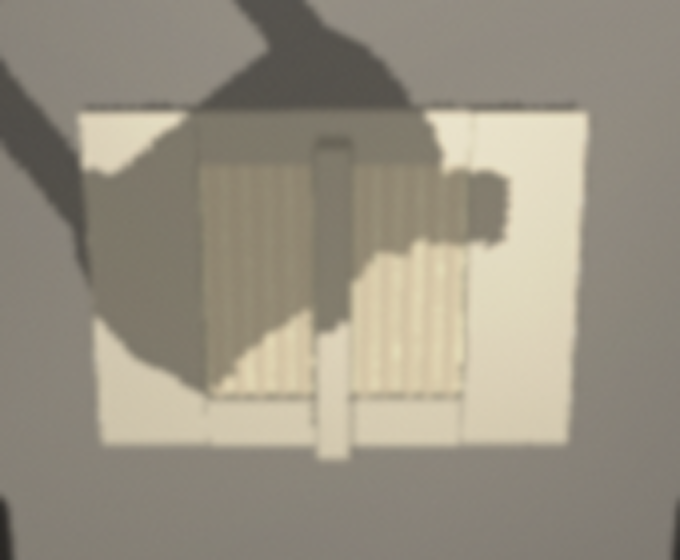

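```bash
cat > seg.py <<'E'
from h import *
def fit(P):
    P=np.float32(P); vx,vy,x,y=cv2.fitLine(P,cv2.DIST_HUBER,0,.01,.01).ravel(); return np.cross([x,y,1],[x+vx,y+vy,1])
def X(a,b): p=np.cross(a,b); return p[:2]/p[2]
def edges(g,pts0,pts1,nrm,half=8,n=40):
    """sub-pixel strongest edge of ratio image along normals of segment"""
    out=[]
    for s in np.linspace(.08,.92,n):
        p=np.array(pts0)*(1-s)+np.array(pts1)*s; k=np.arange(-half,half+.01,.25)
        q=p[None]+k[:,None]*np.array(nrm)[None]
        v=cv2.remap(g,np.float32(q[:,0])[None],np.float32(q[:,1])[None],cv2.INTER_LINEAR).ravel()
        d=np.abs(np.gradient(cv2.GaussianBlur(v[None],(0,0),3).ravel())); i=d.argmax(); out.append(q[i])
    return out
E
python3 - <<'E'
from seg import *
c=manip.get_calibration('wrist'); im=cv2.imread('pics/w1.png').astype(np.float32)
g=(im[:,:,2]-im[:,:,0])/(im.sum(2)+1)*300
for q in((210,130),(200,160),(200,200),(300,160),(250,230),(253,210),(330,180),(230,150)): print(q,im[q[1],q[0]],g[q[1],q[0]].round(1))
g=cv2.GaussianBlur(g,(0,0),.8)
C=np.array([(190,137),(316,137),(313,221),(195,221)],float)
t=fit(edges(g,C[0],C[1],(0,1)));r=fit(edges(g,C[1],C[2],(1,0)));l=fit(edges(g,C[0],C[3],(1,0)))
b=fit(edges(g,C[3],C[3]*.55+C[2]*.45,(0,1))+edges(g,C[3]*.4+C[2]*.6,C[2],(0,1)))
cs=[X(l,t),X(r,t),X(r,b),X(l,b)]; print(np.round(cs,1))
Q=np.array([onplane(c,q,.02) for q in cs]); print(Q.round(4)); print('centre',Q.mean(0).round(4))
for a,bb in((0,1),(3,2),(0,3),(1,2)):
    d=Q[bb]-Q[a]; print(np.linalg.norm(d).round(4),np.degrees(np.arctan2(d[1],d[0])).round(2))
# bar: mid-line
bar=[onplane(c,q,.052) for q in((253,147),(253.2,224.5))]; print('bar ends',np.round(bar,4),np.linalg.norm(bar[1]-bar[0]))
E
```

```text
(210, 130) [126. 138. 143.] 12.5
(200, 160) [105. 119. 125.] 17.1
(200, 200) [176. 200. 210.] 17.4
(300, 160) [197. 221. 229.] 14.8
(250, 230) [122. 132. 137.] 11.5
(253, 210) [181. 206. 216.] 17.4
(330, 180) [122. 133. 139.] 12.9
(230, 150) [107. 123. 130.] 19.1
[[188.3 136.6]
 [317.4 136.2]
 [311.7 221.1]
 [194.7 221.2]]
[[ 0.3871 -0.1841  0.02  ]
 [ 0.5428 -0.1127  0.02  ]
 [ 0.5928 -0.2239  0.02  ]
 [ 0.4383 -0.2946  0.02  ]]
centre [ 0.4902 -0.2038  0.02  ]
0.1714 24.65
0.1699 24.56
0.1217 -65.11
0.122 -65.8
bar ends [[ 0.4692 -0.1568  0.052 ]
 [ 0.5121 -0.2508  0.052 ]] 0.10333440411923225
```

Run:
```python
from h import *
p,R=pose()
print(delta(p,R,[.4905,-.2038,.034],Rtool(24.6)).round(4), manip.state()['joint_pos'].round(3))
```

```text
[-2.860e-02 -2.800e-03  2.252e-01 -1.000e-04 -2.000e-04 -2.200e-03] [-0.497 -0.231  1.846  0.     1.527 -0.924]
```

step_arm(deltas=[[-0.0286, -0.0028, 0.04, 0, 0, -0.002, -1], [-0.0286, -0.0028, 0.09, 0, 0, -0.002, -1], [-0.0286, -0.0028, 0.13, 0, 0, -0.002, -1], [-0.0286, -0.0028, 0.16, 0, 0, -0.002, -1], [-0.0286, -0.0028, 0.19, 0, 0, -0.002, -1], [-0.0286, -0.0028, 0.21, 0, 0, -0.002, -1], [-0.0286, -0.0028, 0.225, 0, 0, -0.002, -1], [-0.0286, -0.0028, 0.225, 0, 0, -0.002, -1], [-0.0286, -0.0028, 0.225, 0, 0, -0.002, 0.4], [-0.0286, -0.0028, 0.225, 0, 0, -0.002, 1], [-0.0286, -0.0028, 0.225, 0, 0, -0.002, 1], [-0.0286, -0.0028, 0.225, 0, 0, -0.002, 1], [-0.0286, -0.0028, 0.225, 0, 0, -0.002, 1], [-0.0286, -0.0028, 0.225, 0, 0, -0.002, 1], [-0.0286, -0.0028, 0.225, 0, 0, -0.002, 1]])

```text
time: 3.1
tool_pos: [0.4914, -0.2037, 0.0351]
tool_rot: [0.001, 0.54, 0.842, 0.0]
contact_force: [0.0, 0.5, 4.6]
gripper_width: 0.125
```

Run:
```python
from h import *
s=manip.state();print(s['time'],s['tool_pos'],s['contact_force'],s['gripper_width']); grab('wrist','w2.png')
```

```text
3.1 [ 0.49140603 -0.20371342  0.03511017] [0.00561928 0.48372421 4.59007064] 0.12541666099424545
```

View pics/w2.png

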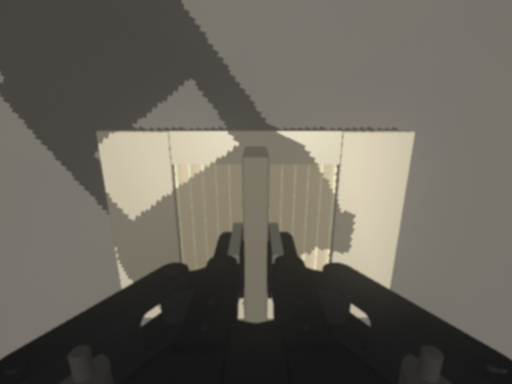

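The cassette is gripped across the handle bar (jaw opening about 10.7 mm on the 12 mm bar). I'll lift it and turn to the extractor's yaw, then look at the extractor past the cassette.

Run:
```python
from h import *
p,R=pose()
print(delta(p,R,[.519,.087,.436],Rtool(-14)).round(4))
```

```text
[ 0.2522  0.1468 -0.4011  0.001   0.0007  0.6754]
```

step_arm(deltas=[[0, 0, -0.02, 0, 0, 0, 1], [0, 0, -0.05, 0, 0, 0, 1], [0, 0, -0.1, 0, 0, 0, 1], [0.02, 0.01, -0.15, 0, 0, 0.1, 1], [0.04, 0.025, -0.19, 0, 0, 0.2, 1], [0.07, 0.04, -0.225, 0, 0, 0.3, 1], [0.1, 0.055, -0.255, 0, 0, 0.4, 1], [0.13, 0.07, -0.285, 0, 0, 0.5, 1], [0.16, 0.09, -0.315, 0, 0, 0.6, 1], [0.19, 0.11, -0.345, 0, 0, 0.675, 1], [0.22, 0.13, -0.375, 0, 0, 0.675, 1], [0.25, 0.145, -0.4, 0, 0, 0.675, 1], [0.252, 0.147, -0.4, 0, 0, 0.675, 1], [0.252, 0.147, -0.4, 0, 0, 0.675, 1], [0.252, 0.147, -0.4, 0, 0, 0.675, 1], [0.252, 0.147, -0.4, 0, 0, 0.675, 1]])

```text
time: 4.75
tool_pos: [0.5188, 0.0859, 0.4321]
tool_rot: [-0.001, 0.788, 0.615, -0.001]
contact_force: [0.0, -0.1, -3.0]
gripper_width: 0.128
```

Run:
```python
from h import *
s=manip.state();print(s['time'],s['tool_pos'],s['contact_force'],s['gripper_width'],s['joint_pos'].round(2)); grab('wrist','w3.png')
```

```text
4.75 [0.51877742 0.08591347 0.43209775] [ 0.00391465 -0.08337125 -2.97685086] 0.12824597075449676 [ 0.02 -0.22  1.56 -0.    1.81  0.27]
```

View pics/w3.png

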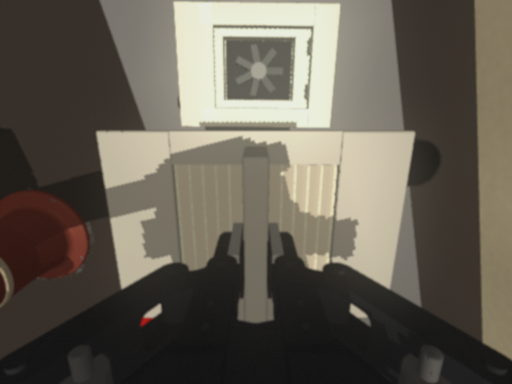

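The extractor is fully visible. Its top corners are near (175,2), (340,5), (331,126) and (180,126), the catches are at (309,47) and (308,90), and the lip edge is at column ~214.

Run:
```python
import cv2
im=cv2.imread('pics/w3.png'); cv2.imwrite('pics/w3c.png',cv2.resize(im[0:135,165:350],None,fx=4,fy=4,interpolation=cv2.INTER_CUBIC))
```

```text
(no output)
```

View pics/w3c.png

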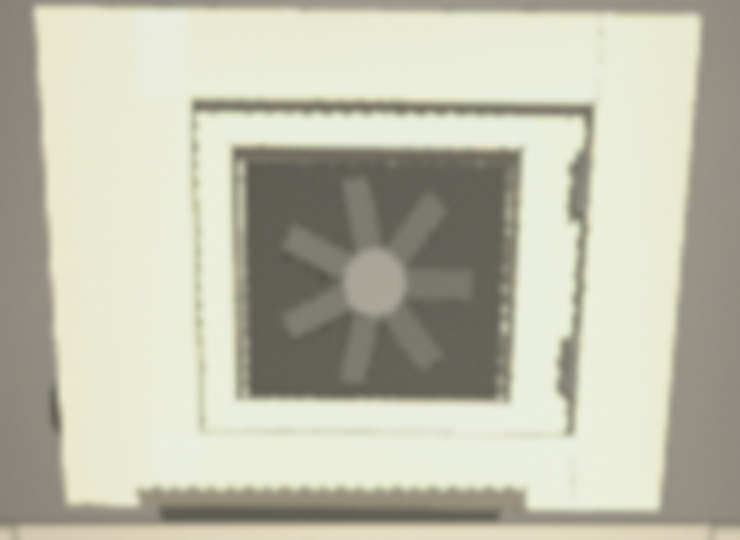

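Run:
```python
from seg import *
c=manip.get_calibration('wrist'); im=cv2.imread('pics/w3.png'); g=cv2.GaussianBlur(cv2.cvtColor(im,cv2.COLOR_BGR2GRAY).astype(np.float32),(0,0),.6)
def cr(u,v): return np.array([165+u/4-.375,v/4-.375])
A,B,C,D=cr(33,6),cr(700,14),cr(660,510),cr(66,503)
t=fit(edges(g,A,B,(0,1),3)); l=fit(edges(g,A,D,(1,0),4)); r=fit(edges(g,B,C,(1,0),4))
b=fit(edges(g,D,cr(130,504),(0,1),2.5,12)+edges(g,cr(540,510),C,(0,1),2.5,15))
cs=[X(l,t),X(r,t),X(r,b),X(l,b)]; print(np.round(cs,1))
Q=np.array([onplane(c,q,.07) for q in cs]); print(Q.round(4),'centre',Q.mean(0).round(4))
for a,bb in((0,1),(3,2),(0,3),(1,2)):
    d=Q[bb]-Q[a]; print(np.linalg.norm(d).round(4),np.degrees(np.arctan2(d[1],d[0])).round(2))
ctr=Q.mean(0); yaw=np.radians(-14)
ex=np.array([np.cos(yaw),np.sin(yaw),0]); ey=np.array([-ex[1],ex[0],0])
# recess features in that frame
for nm,(u,v),z in(('TL lip/wall y63',(193,101),.07),('TR x90 y63',(594,104),.07),('BL lip y-63',(200,432),.07),('BR',(575,434),.07),('lip mid',(197,260),.07),('right wall mid',(583,290),.07),('bottom mid',(390,433),.07),('top mid',(390,103),.07),('well TL',(234,148),.054),('well TR',(522,150),.054),('well BR',(510,402),.054),('well BL',(237,398),.054)):
    P=onplane(c,cr(u,v),z)-ctr; print(nm,(P@ex*1e3).round(1),(P@ey*1e3).round(1))
```

```text
[[172.7  -1.8]
 [340.    3.5]
 [329.5 127.3]
 [181.1 125.7]]
[[0.4494 0.3409 0.07  ]
 [0.6995 0.2705 0.07  ]
 [0.6516 0.0879 0.07  ]
 [0.4006 0.1536 0.07  ]] centre [0.5503 0.2132 0.07  ]
0.2599 -15.71
0.2594 -14.68
0.1935 -104.59
0.1888 -104.71
TL lip/wall y63 -68.2 62.5
TR x90 y63 90.9 61.2
BL lip y-63 -70.8 -63.8
BR 90.1 -64.8
lip mid -69.1 4.3
right wall mid 90.3 -7.4
bottom mid 10.7 -64.3
top mid 10.0 61.7
well TL -54.2 49.1
well TR 65.0 48.1
well BR 63.7 -51.5
well BL -56.3 -49.6
```

Run:
```python
from seg import *
c=manip.get_calibration('wrist'); im=cv2.imread('pics/w3.png'); g=cv2.GaussianBlur(cv2.cvtColor(im,cv2.COLOR_BGR2GRAY).astype(np.float32),(0,0),.6)
def cr(u,v): return np.array([165+u/4-.375,v/4-.375])
A,B,C,D=cr(33,6),cr(700,14),cr(660,510),cr(66,503)
obs=[] # (world pt, axis, value)
def add(P,ax,val,z): 
    for p in P: obs.append((onplane(c,p,z),ax,val))
add(edges(g,A,D,(1,0),4),0,-.13,.07); add(edges(g,B,C,(1,0),4),0,.13,.07)
add(edges(g,D,cr(130,504),(0,1),2.5,12)+edges(g,cr(540,510),C,(0,1),2.5,15),1,-.095,.07)
e=edges(g,A,B,(0,1),2); add([p for p in e if p[1]>1],1,.095,.07)
# well edges (z=.054 ledge)
a,b,cc,d=cr(234,148),cr(522,150),cr(510,402),cr(237,398)
add(edges(g,a,b,(0,1),2.5),1,.05,.054)
add(edges(g,d,cc,(0,1),2.5),1,-.05,.054)
from scipy.optimize import least_squares
W=np.array([o[0] for o in obs]);ax=np.array([o[1] for o in obs]);v=np.array([o[2] for o in obs])
def res(q):
    d=W[:,:2]-q[:2]; x=d[:,0]*np.cos(q[2])+d[:,1]*np.sin(q[2]); y=-d[:,0]*np.sin(q[2])+d[:,1]*np.cos(q[2])
    return np.where(ax==0,x,y)-v
s=least_squares(res,[.55,.213,-.25],loss='soft_l1',f_scale=.001); r=res(s.x)*1e3
print(s.x[:2],np.degrees(s.x[2]))
for A_ in set(zip(ax,v)):
    m=(ax==A_[0])&(v==A_[1]); print(A_,m.sum(),r[m].mean().round(2),r[m].std().round(2))
```

```text
[0.55009918 0.21263116] -14.7218348918872
(np.int64(1), np.float64(-0.05)) 40 0.54 0.12
(np.int64(0), np.float64(0.13)) 40 -0.18 0.2
(np.int64(1), np.float64(-0.095)) 27 0.02 0.29
(np.int64(1), np.float64(0.05)) 40 -0.21 0.12
(np.int64(1), np.float64(0.095)) 33 -0.39 0.22
(np.int64(0), np.float64(-0.13)) 40 0.19 0.3
```

Run:
```python
from seg import *
c=manip.get_calibration('wrist'); im=cv2.imread('pics/w3.png'); p,R=pose()
g=cv2.GaussianBlur(cv2.cvtColor(im,cv2.COLOR_BGR2GRAY).astype(np.float32),(0,0),.6)
t=edges(g,(110,131),(170,131),(0,1),4)+edges(g,(345,131),(405,131),(0,1),4)
l=edges(g,(98,134),(118,285),(1,0),5); r=edges(g,(413,134),(393,280),(1,0),5)
def tl(q,zt):
    o,d=ray(c,q); o=R.T@(o-p); d=R.T@d; return o+d*(zt-o[2])/d[2]
for nm,e in(('far',t),('left',l),('right',r)):
    P=np.array([tl(q,.0151) for q in e])*1e3; P=P[np.abs(P-np.median(P,0)).sum(1)<200]; k=0 if nm=='far' else 1
    a,b=np.polyfit(P[:,1-k],P[:,k],1); print(nm,np.median(P,0).round(2),'slope deg',np.degrees(np.arctan(a)).round(2), 'at0',b.round(2))
for q in((256,149),):print(tl(q,.0351-.052)*1e3)
```

```text
far [59.49  0.65 15.1 ] slope deg -0.15 at0 59.54
left [ 15.31 -84.96  15.1 ] slope deg 0.0 at0 -84.96
right [16.85 83.74 15.1 ] slope deg 0.17 at0 83.71
[ 55.03450914  -0.22905298 -16.9       ]
```

The extractor fit is consistent: centre (0.5501, 0.2126), yaw -14.7°, residuals ≤0.5 mm, and the top camera agrees. The cassette sits centred in the hand to within about 0.6 mm. I'll write a planner for tilted poses in the extractor frame.

```bash
cat >> h.py <<'E'
EX=np.array([.5501,.2126,0]); EY=-14.72
def ew(v):
    a=np.radians(EY); return EX+np.array([v[0]*np.cos(a)-v[1]*np.sin(a), v[0]*np.sin(a)+v[1]*np.cos(a), v[2]])/1000
def we(P):
    a=np.radians(EY); d=(np.array(P)-EX)*1000; return np.array([d[0]*np.cos(a)+d[1]*np.sin(a),-d[0]*np.sin(a)+d[1]*np.cos(a),d[2]])
ZT=35.1
def tcp_for(ex,ez,th,y=0):
    t=np.radians(th); L=85.; h=ZT-14
    return ew([ex+L*np.cos(t)-h*np.sin(t), y, ez+L*np.sin(t)+h*np.cos(t)]), Rtool(EY,th)
def report():
    """lip-side lower frame corner E, tilt, in extractor frame, from measured pose, + force"""
    s=manip.state(); p,R=pose(); cx=R[:,1]; cz=-R[:,2]; h=ZT-14
    E=we(p-cx*.085-cz*h/1000); F=we(p+cx*.085-cz*h/1000); a=np.radians(EY); f=s['contact_force']
    fx=f[0]*np.cos(a)+f[1]*np.sin(a); fy=-f[0]*np.sin(a)+f[1]*np.cos(a)
    print('t',round(s['time'],2),'E',E.round(2),'F',F.round(2),'tilt',np.degrees(np.arcsin(cx[2])).round(2),'yaw err',(np.degrees(np.arctan2(cx[1],cx[0]))-EY).round(2),'f ex,ey,z',np.round([fx,fy,f[2]],2),'M',s['ft_torque'].round(2),'w',round(s['gripper_width'],3))
    return p,R
def to(ex,ez,th,y=0):
    p,R=pose(); P2,R2=tcp_for(ex,ez,th,y); d=delta(p,R,P2,R2); print((ex,ez,th,y),d.round(4)); return d
E
python3 - <<'E'
from h import *
report(); to(-62,130,0); to(-62,100,12)
E
```

```text
t 4.8 E [ -83.09 -131.44  411.6 ] F [  86.9  -129.53  411.13] tilt -0.16 yaw err 0.64 f ex,ey,z [-0.08 -0.43 -2.85] M [0.01 0.03 0.01] w 0.128
(-62, 130, 0, 0) [ 0.1305  0.0233  0.2812 -0.0028  0.001   0.0112]
(-62, 100, 12, 0) [ 1.306e-01  1.710e-02  2.940e-01 -2.122e-01 -2.000e-04  1.130e-02]
```

step_arm(deltas=[[0.04, 0.005, 0.02, -0.05, 0, 0.011, 1], [0.08, 0.01, 0.06, -0.1, 0, 0.011, 1], [0.12, 0.015, 0.1, -0.15, 0, 0.011, 1], [0.1305, 0.017, 0.14, -0.2, 0, 0.011, 1], [0.1305, 0.017, 0.18, -0.212, 0, 0.011, 1], [0.1305, 0.017, 0.22, -0.212, 0, 0.011, 1], [0.1305, 0.017, 0.25, -0.212, 0, 0.011, 1], [0.1305, 0.017, 0.275, -0.212, 0, 0.011, 1], [0.1305, 0.017, 0.292, -0.212, 0, 0.011, 1], [0.1305, 0.017, 0.292, -0.212, 0, 0.011, 1], [0.1305, 0.017, 0.292, -0.212, 0, 0.011, 1], [0.1305, 0.017, 0.292, -0.212, 0, 0.011, 1]])

```text
time: 6.0
tool_pos: [0.5682, 0.2094, 0.144]
tool_rot: [0.084, 0.787, 0.608, 0.066]
contact_force: [0.6, -0.7, -1.6]
gripper_width: 0.129
```

Run:
```python
from h import *
report(); to(-62,75,12);to(-62,57,12); c,im=grab('wrist','w4.png'); c,im=grab('side','s4.png')
v=cv2.imread('pics/s4.png')[180:300,130:280]; cv2.imwrite('pics/s4c.png',cv2.resize(v,None,fx=5,fy=5,interpolation=cv2.INTER_CUBIC))
```

```text
t 6.0 E [-60.27   1.45 105.36] F [105.84   1.6  141.49] tilt 12.27 yaw err 0.05 f ex,ey,z [ 0.77 -0.53 -1.59] M [ 0.06  0.16 -0.01] w 0.129
(-62, 75, 12, 0) [-0.0015 -0.008   0.0297  0.0047 -0.0027  0.0009]
(-62, 57, 12, 0) [-0.0016 -0.0119  0.0473  0.0047 -0.0027  0.0009]
```

View pics/w4.png

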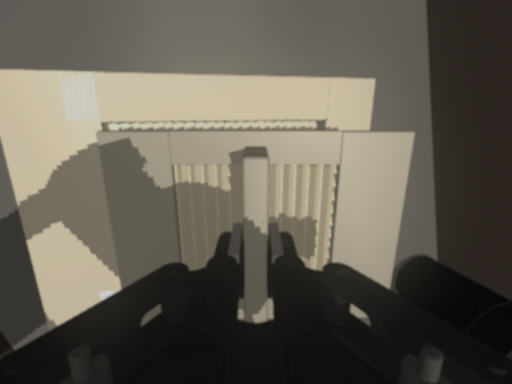

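View pics/s4c.png

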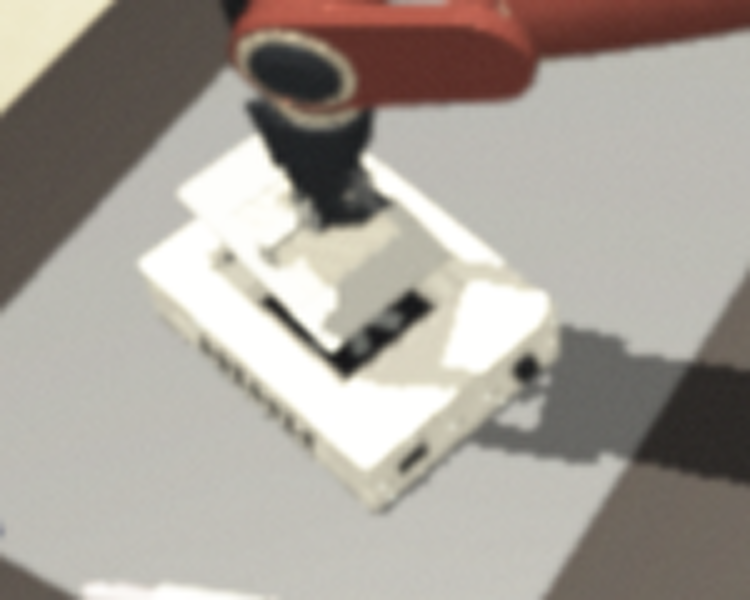

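The wrist view shows the recess's +y edge (rows ~122–128) parallel to the cassette's edge (row 131). The side view shows the cassette tilted, with its lip-side edge over the recess. I'll descend to just above the lip and re-measure.

step_arm(deltas=[[-0.0015, -0.003, 0.01, 0.004, -0.002, 0.001, 1], [-0.0015, -0.006, 0.02, 0.004, -0.002, 0.001, 1], [-0.0015, -0.008, 0.0295, 0.004, -0.002, 0.001, 1], [-0.0015, -0.008, 0.0295, 0.004, -0.002, 0.001, 1], [-0.0015, -0.008, 0.0295, 0.004, -0.002, 0.001, 1], [-0.0015, -0.008, 0.0295, 0.004, -0.002, 0.001, 1]])

```text
time: 6.7
tool_pos: [0.5655, 0.2085, 0.1121]
tool_rot: [0.082, 0.787, 0.608, 0.063]
contact_force: [1.4, -1.0, -2.0]
gripper_width: 0.127
```

Run:
```python
from h import *
report(); to(-62,75,12);to(-62,57,12); c,im=grab('wrist','w5.png')
p,R=pose()
v=cv2.imread('pics/w5.png')[60:300,0:480]; cv2.imwrite('pics/w5c.png',cv2.resize(v,None,fx=1.6,fy=1.6,interpolation=cv2.INTER_CUBIC))
for nm,P in(('y63 x-70',ew([-70,63,70])),('x90,y63',ew([90,63,70])),('corner x130 y95',ew([130,95,70])),('x-70 y-63',ew([-70,-63,70])),('-130 95',ew([-130,95,70])),('90,-63',ew([90,-63,70]))): print(nm,proj(c,P).round(1))
```

```text
t 6.7 E [-6.284e+01 -7.000e-02  7.385e+01] F [1.0348e+02 5.0000e-02 1.0905e+02] tilt 11.95 yaw err 0.04 f ex,ey,z [ 1.65 -0.63 -2.  ] M [0.02 0.12 0.02] w 0.127
(-62, 75, 12, 0) [ 0.      0.001  -0.001  -0.0009  0.0002  0.0007]
(-62, 57, 12, 0) [ 0.     -0.0027  0.0166 -0.0009  0.0002  0.0007]
y63 x-70 [ 88.8 123.3]
x90,y63 [351.7 120.2]
corner x130 y95 [411.4  70.1]
x-70 y-63 [120.1 312.3]
-130 95 [-60.3  56.3]
90,-63 [336.  282.7]
```

View pics/w5.png

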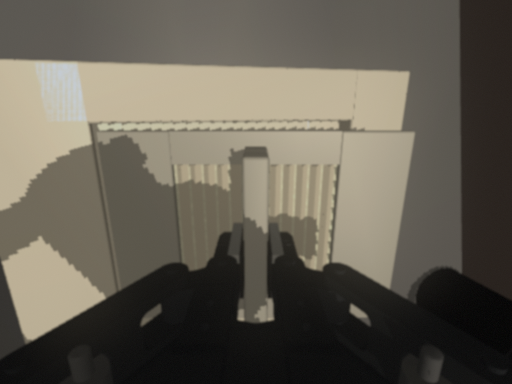

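The recess corners appear at (91,123) and (351,121), against predictions of (89,123) and (352,120), so alignment is within about 1 mm. I'll lower the edge into the recess.

step_arm(deltas=[[0, 0, 0.006, 0, 0, 0, 1], [0, -0.001, 0.012, 0, 0, 0, 1], [0, -0.002, 0.0165, 0, 0, 0, 1], [0, -0.0025, 0.0165, 0, 0, 0, 1], [0, -0.0025, 0.0165, 0, 0, 0, 1]])

```text
time: 7.25
tool_pos: [0.5659, 0.2082, 0.0947]
tool_rot: [0.082, 0.787, 0.608, 0.063]
contact_force: [0.1, -0.4, -2.7]
gripper_width: 0.123
```

Run:
```python
from h import *
report(); to(-62,56,12);to(-76,56,12);to(-80,56,12)
```

```text
t 7.25 E [-62.45  -0.36  56.52] F [103.9   -0.23  91.51] tilt 11.88 yaw err 0.05 f ex,ey,z [ 0.2  -0.36 -2.73] M [ 0.08  0.17 -0.01] w 0.123
(-62, 56, 12, 0) [ 0.0003  0.0003  0.0004 -0.0021  0.0008  0.0008]
(-76, 56, 12, 0) [ 0.0003 -0.0134 -0.0025 -0.0021  0.0008  0.0008]
(-80, 56, 12, 0) [ 0.0003 -0.0173 -0.0033 -0.0021  0.0008  0.0008]
```

step_arm(deltas=[[0, -0.005, -0.001, -0.002, 0, 0, 1], [0, -0.01, -0.002, -0.002, 0, 0, 1], [0, -0.0134, -0.0025, -0.002, 0, 0, 1], [0, -0.0134, -0.0025, -0.002, 0, 0, 1], [0, -0.0134, -0.0025, -0.002, 0, 0, 1]])

```text
time: 7.75
tool_pos: [0.5529, 0.2118, 0.095]
tool_rot: [0.083, 0.787, 0.608, 0.064]
contact_force: [0.0, 1.0, -1.9]
gripper_width: 0.13
```

Run:
```python
from h import *
report(); to(-80,55.5,12);to(-84,55.5,11)
```

```text
t 7.75 E [-75.84  -0.16  56.6 ] F [ 9.042e+01 -1.000e-02  9.206e+01] tilt 12.04 yaw err 0.05 f ex,ey,z [-0.23  0.92 -1.89] M [0.06 0.2  0.02] w 0.13
(-80, 55.5, 12, 0) [ 0.0001 -0.0043  0.0003  0.0007  0.0002  0.0009]
(-84, 55.5, 11, 0) [ 0.0001 -0.0078  0.0009  0.0182  0.0002  0.0009]
```

step_arm(deltas=[[0, -0.002, 0.0001, 0.001, 0, 0.001, 1], [0, -0.0043, 0.0003, 0.001, 0, 0.001, 1], [0, -0.0043, 0.0003, 0.001, 0, 0.001, 1], [0, -0.0043, 0.0003, 0.001, 0, 0.001, 1]])

```text
time: 8.15
tool_pos: [0.55, 0.2127, 0.0946]
tool_rot: [0.083, 0.788, 0.607, 0.065]
contact_force: [4.9, -2.4, -0.5]
gripper_width: 0.127
```

Run:
```python
from h import *
report(); to(-84,55.5,11)
```

```text
t 8.15 E [-7.881e+01  7.000e-02  5.611e+01] F [87.41 -0.   91.77] tilt 12.11 yaw err -0.02 f ex,ey,z [ 5.4  -1.09 -0.53] M [-0.24 -0.47 -0.07] w 0.127
(-84, 55.5, 11, 0) [-0.     -0.0048  0.0012  0.0194 -0.0002 -0.0004]
```

step_arm(deltas=[[0, -0.002, 0.0004, 0.008, 0, 0, 1], [0, -0.0045, 0.0008, 0.015, 0, 0, 1], [0, -0.0065, 0.0012, 0.019, 0, 0, 1], [0, -0.0065, 0.0012, 0.019, 0, 0, 1], [0, -0.0065, 0.0012, 0.019, 0, 0, 1]])

```text
time: 8.65
tool_pos: [0.5449, 0.2141, 0.0925]
tool_rot: [0.076, 0.788, 0.608, 0.059]
contact_force: [5.8, -3.0, 0.2]
gripper_width: 0.127
```

Run:
```python
from h import *
report(); to(-86.5,55.2,10);to(-88,55,10)
```

```text
t 8.65 E [-84.8    0.2   55.44] F [82.01  0.14 88.22] tilt 11.12 yaw err -0.02 f ex,ey,z [ 6.34 -1.39  0.17] M [-0.45 -0.96 -0.03] w 0.127
(-86.5, 55.2, 10, 0) [-0.0002 -0.0013  0.0016  0.0195 -0.0007 -0.0003]
(-88, 55, 10, 0) [-0.0002 -0.0028  0.0015  0.0195 -0.0007 -0.0003]
```

step_arm(deltas=[[0, -0.0015, 0.0007, 0.01, 0, 0, 1], [0, -0.003, 0.0014, 0.0195, 0, 0, 1], [0, -0.004, 0.0015, 0.0195, 0, 0, 1], [0, -0.004, 0.0015, 0.0195, 0, 0, 1], [0, -0.004, 0.0015, 0.0195, 0, 0, 1]])

```text
time: 9.15
tool_pos: [0.5432, 0.2147, 0.0916]
tool_rot: [0.07, 0.789, 0.608, 0.055]
contact_force: [9.3, -5.2, 2.0]
gripper_width: 0.123
```

Run:
```python
from h import *
report(); to(-88,55,10);to(-87.2,55,7)
```

```text
t 9.15 E [-87.07   0.28  55.65] F [80.21  0.25 85.95] tilt 10.27 yaw err -0.01 f ex,ey,z [10.27 -2.65  2.03] M [-0.83 -1.68  0.  ] w 0.123
(-88, 55, 10, 0) [-0.0002 -0.0009  0.0009  0.0046 -0.0012 -0.0002]
(-87.2, 55, 7, 0) [-0.0002  0.0008  0.0055  0.057  -0.0013 -0.0002]
```

The force is 10.3 N with the edge's top corner at x ≈ -88.1, which is the strip's hard stop. Now I'll lower the far edge in stages while keeping the strip pressed.

step_arm(deltas=[[0, 0.0, 0.002, 0.02, 0, 0, 1], [0, 0.0003, 0.004, 0.04, 0, 0, 1], [0, 0.0006, 0.0055, 0.057, 0, 0, 1], [0, 0.0006, 0.0055, 0.057, 0, 0, 1], [0, 0.0006, 0.0055, 0.057, 0, 0, 1]])

```text
time: 9.65
tool_pos: [0.5449, 0.2142, 0.0864]
tool_rot: [0.048, 0.791, 0.609, 0.038]
contact_force: [10.3, -5.5, 2.7]
gripper_width: 0.127
```

Run:
```python
from h import *
report(); to(-87.4,54.8,4);to(-87.3,54.5,4)
```

```text
t 9.65 E [-87.21   0.33  55.07] F [81.52  0.25 75.79] tilt 7.0 yaw err -0.03 f ex,ey,z [11.4  -2.67  2.71] M [-0.82 -1.47 -0.03] w 0.127
(-87.4, 54.8, 4, 0) [-0.0003  0.0008  0.0047  0.0524 -0.0013 -0.0004]
(-87.3, 54.5, 4, 0) [-0.0003  0.0008  0.005   0.0524 -0.0013 -0.0004]
```

step_arm(deltas=[[-0.0002, 0.0003, 0.0016, 0.018, 0, 0, 1], [-0.0002, 0.0006, 0.0033, 0.035, 0, 0, 1], [-0.0002, 0.0008, 0.0048, 0.0524, 0, 0, 1], [-0.0002, 0.0008, 0.0048, 0.0524, 0, 0, 1], [-0.0002, 0.0008, 0.0048, 0.0524, 0, 0, 1]])

```text
time: 10.15
tool_pos: [0.5462, 0.2139, 0.0816]
tool_rot: [0.027, 0.792, 0.61, 0.022]
contact_force: [10.7, -4.5, 2.4]
gripper_width: 0.129
```

Run:
```python
from h import *
report(); to(-87.5,54.3,1.5);to(-87.5,54,0)
```

```text
t 10.15 E [-87.46   0.33  54.65] F [82.13  0.21 66.47] tilt 3.99 yaw err -0.04 f ex,ey,z [11.45 -1.64  2.36] M [-0.67 -1.42  0.06] w 0.129
(-87.5, 54.3, 1.5, 0) [-0.0002  0.0008  0.004   0.0434 -0.0018 -0.0006]
(-87.5, 54, 0, 0) [-0.0002  0.0012  0.0066  0.0696 -0.0018 -0.0006]
```

No catch contact. Continuing to level.

step_arm(deltas=[[-0.0002, 0.0004, 0.002, 0.022, 0, 0, 1], [-0.0002, 0.0008, 0.004, 0.0434, 0, 0, 1], [-0.0002, 0.001, 0.0053, 0.057, 0, 0, 1], [-0.0002, 0.0012, 0.0066, 0.0696, 0, 0, 1], [-0.0002, 0.0012, 0.0066, 0.0696, 0, 0, 1], [-0.0002, 0.0012, 0.0066, 0.0696, 0, 0, 1]])

```text
time: 10.75
tool_pos: [0.5475, 0.2136, 0.0751]
tool_rot: [-0.001, 0.792, 0.61, 0.001]
contact_force: [8.9, -3.1, 4.8]
gripper_width: 0.126
```

Run:
```python
from h import *
report(); to(-84,53.5,0);to(-80,53.5,0); c,im=grab('wrist','w6.png');grab('side','s6.png')
v=cv2.imread('pics/s6.png')[180:300,130:280]; cv2.imwrite('pics/s6c.png',cv2.resize(v,None,fx=5,fy=5,interpolation=cv2.INTER_CUBIC))
```

```text
t 10.75 E [-87.74   0.38  54.04] F [82.26  0.28 53.99] tilt -0.02 yaw err -0.03 f ex,ey,z [ 9.35 -0.73  4.78] M [-0.57 -1.34  0.03] w 0.126
(-84, 53.5, 0, 0) [-0.0003  0.0037  0.0005 -0.0003 -0.0023 -0.0006]
(-80, 53.5, 0, 0) [-0.0003  0.0077  0.0005 -0.0003 -0.0023 -0.0006]
```

View pics/w6.png

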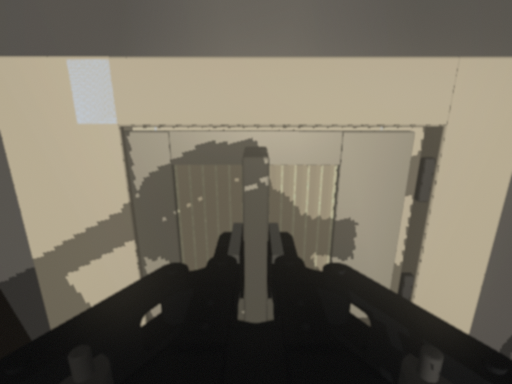

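View pics/s6c.png

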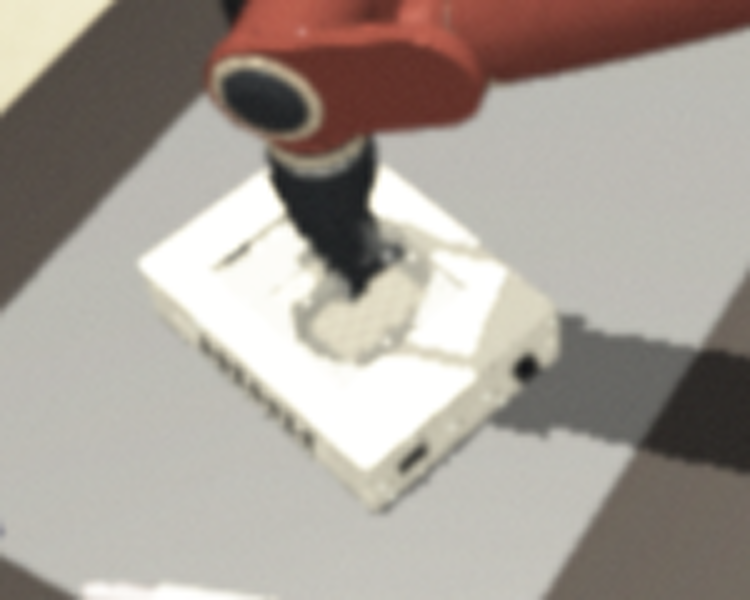

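The cassette is level on the ledge (upward force 4.8 N). Its far edge (column ~412) is just inside the catches at (427,178) and (405,285). Next I'll slide it +x under the catches with light downward pressure.

step_arm(deltas=[[0, 0.002, 0.0005, 0, 0, 0, 1], [0, 0.004, 0.0005, 0, 0, 0, 1], [0, 0.006, 0.0005, 0, 0, 0, 1], [0, 0.0075, 0.0005, 0, 0, 0, 1], [0, 0.0085, 0.0003, 0, 0, 0, 1], [0, 0.0085, 0.0003, 0, 0, 0, 1]])

```text
time: 11.45
tool_pos: [0.5532, 0.2122, 0.0751]
tool_rot: [-0.003, 0.792, 0.611, -0.002]
contact_force: [-2.5, -1.5, 11.7]
gripper_width: 0.128
```

Run:
```python
from h import *
report(); to(-80,54,0)
```

```text
t 11.45 E [-82.     0.4   54.57] F [88.    0.38 53.42] tilt -0.39 yaw err -0.01 f ex,ey,z [-2.05 -2.14 11.7 ] M [-0.4   0.15 -0.01] w 0.128
(-80, 54, 0, 0) [-0.0004  0.0019 -0.     -0.0068 -0.0012 -0.0001]
```

step_arm(deltas=[[0, 0, -0.0012, -0.004, 0, 0, 1], [0, 0.0015, -0.0012, -0.006, 0, 0, 1], [0, 0.003, -0.0012, -0.006, 0, 0, 1], [0, 0.003, -0.0012, -0.006, 0, 0, 1]])

```text
time: 11.85
tool_pos: [0.5553, 0.2115, 0.0751]
tool_rot: [-0.001, 0.792, 0.611, -0.0]
contact_force: [-2.2, -1.0, 8.5]
gripper_width: 0.126
```

Run:
```python
from h import *
report(); to(-80,54,0)
```

```text
t 11.85 E [-79.74   0.35  54.24] F [90.26  0.3  53.8 ] tilt -0.15 yaw err -0.02 f ex,ey,z [-1.89 -1.52  8.52] M [-0.15  0.21 -0.01] w 0.126
(-80, 54, 0, 0) [-0.0003 -0.0003  0.     -0.0026 -0.0011 -0.0003]
```

It's home: far edge at x ≈ 90.3, nominal 90. Releasing and lifting straight up.

step_arm(deltas=[[0, 0, -0.0005, 0, 0, 0, 0.4], [0, 0, -0.0005, 0, 0, 0, 0], [0, 0, -0.0005, 0, 0, 0, 0], [0, 0, -0.0005, 0, 0, 0, 0], [0, 0, -0.01, 0, 0, 0, 0], [0, 0, -0.025, 0, 0, 0, 0], [0, 0, -0.05, 0, 0, 0, 0], [0, 0, -0.09, 0, 0, 0, 0], [-0.01, 0, -0.13, 0, 0, 0, 0], [-0.03, 0, -0.17, 0, 0, 0, 0], [-0.05, 0, -0.2, 0, 0, 0, 0], [-0.06, 0, -0.22, 0, 0, 0, 0], [-0.06, 0, -0.22, 0, 0, 0, 0], [-0.06, 0, -0.22, 0, 0, 0, 0]])

```text
time: 13.25
tool_pos: [0.5402, 0.1528, 0.294]
tool_rot: [-0.001, 0.792, 0.61, -0.0]
contact_force: [0.2, 0.4, -0.7]
gripper_width: 0.498
```

Run:
```python
from h import *
report(); c,im=grab('wrist','w7.png');grab('top','t7.png');grab('side','s7.png'); print(c['cx'])
v=cv2.imread('pics/s7.png')[180:300,130:280]; cv2.imwrite('pics/s7c.png',cv2.resize(v,None,fx=5,fy=5,interpolation=cv2.INTER_CUBIC))
```

```text
t 13.25 E [-79.36 -60.27 273.  ] F [ 90.64 -60.38 272.82] tilt -0.06 yaw err -0.04 f ex,ey,z [ 0.13  0.43 -0.75] M [ 0.06 -0.01  0.  ] w 0.498
255.22369409164924
```

View pics/w7.png

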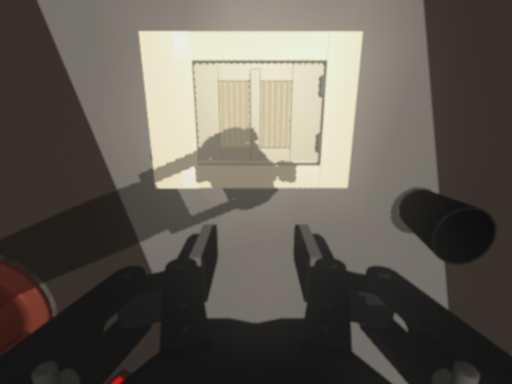

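View pics/s7c.png

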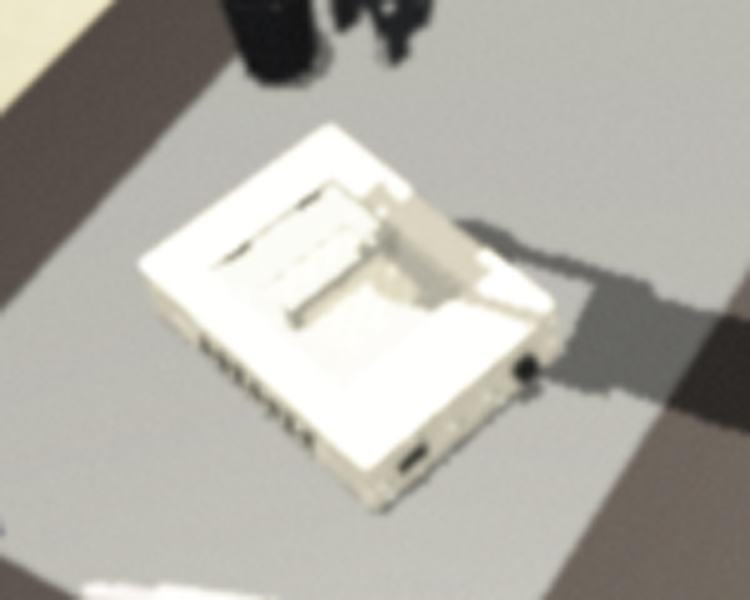

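View pics/t7.png

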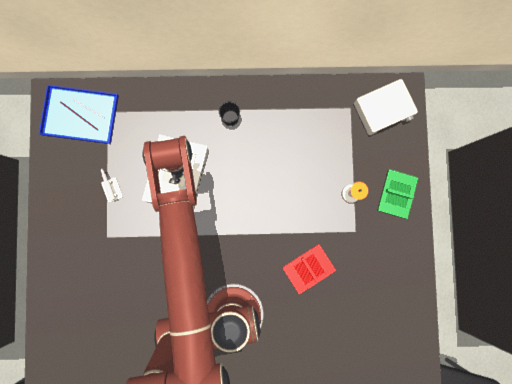

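Seen from above, the cassette is level in the recess, the catches overhang its far edge, and the bystanders are where they were. I'll measure the seated pose in the wrist view.

Run:
```python
from seg import *
c=manip.get_calibration('wrist'); im=cv2.imread('pics/w7.png')
x0,y0,s=185,52,5
cv2.imwrite('pics/w7c.png',cv2.resize(im[y0:y0+120,x0:x0+150],None,fx=s,fy=s,interpolation=cv2.INTER_CUBIC))
g=cv2.GaussianBlur(cv2.cvtColor(im,cv2.COLOR_BGR2GRAY).astype(np.float32),(0,0),.5)
# bar edges at z=.092 predicted for x=5±6
for nm,P in(('bar-',[(-1,-35,92),(-1,50,92)]),('bar+',[(11,-35,92),(11,50,92)]),):
    a,b=[proj(c,ew(q)) for q in P]; e=edges(g,a,b,(1,0),3)
    w=np.array([we(onplane(c,q,.092)) for q in e]); k,m=np.polyfit(w[:,1],w[:,0],1); print(nm,a.round(1),b.round(1),np.median(w[:,0]).round(2),'yaw',np.degrees(np.arctan(-k)).round(2))
for nm,q in(('F corner+',(90,60,60)),('catch+ tip',(84.5,35,68)),('catch- tip',(84.5,-35,68)),('recess',(90,63,70)),('lip',(-70,63,70)),('bar end +',(5,52,92)),('bar end -',(5,-52,92))): print(nm,((proj(c,ew(q))-[x0,y0])*s).round(0))
```

```text
bar- [251.8 145.7] [251.6  69. ] -1.87 yaw 1.04
bar+ [261.8 145.7] [262.4  69. ] 10.16 yaw 3.01
F corner+ [712.  56.]
catch+ tip [689. 164.]
catch- tip [670. 455.]
recess [723.  36.]
lip [40. 37.]
bar end + [360.  75.]
bar end - [359. 539.]
```

View pics/w7c.png

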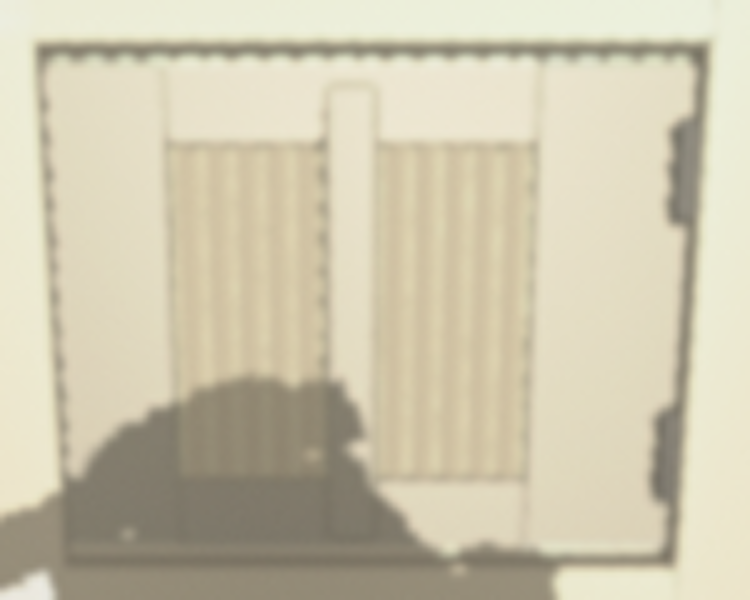

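The predictions are offset by a few pixels because the arm was still settling when that frame was taken. I'll retake it at rest.

Run:
```python
from seg import *
p,R=pose(); print(p, manip.state()['joint_vel'].round(4))
c,im=grab('wrist','w8.png'); im=cv2.imread('pics/w8.png')
x0,y0,s=185,52,5
cv2.imwrite('pics/w8c.png',cv2.resize(im[y0:y0+120,x0:x0+150],None,fx=s,fy=s,interpolation=cv2.INTER_CUBIC))
g=cv2.GaussianBlur(cv2.cvtColor(im,cv2.COLOR_BGR2GRAY).astype(np.float32),(0,0),.5)
def line(nm,a,b,z,n,ax,half=2.5):
    a,b=proj(c,ew((*a,z))),proj(c,ew((*b,z))); e=edges(g,a,b,n,half); w=np.array([we(onplane(c,q,z/1e3)) for q in e]); print(nm,np.median(w[:,ax]).round(2),w[:,ax].std().round(2))
line('outer -x',(-130,-60),(-130,90),70,(1,0),0); line('outer +x',(130,-60),(130,90),70,(1,0),0)
line('outer +y',(-120,95),(120,95),70,(0,1),1); line('outer -y',(-120,-95),(120,-95),70,(0,1),1)
line('bar -x',(-1,-5),(-1,48),92,(1,0),0); line('bar +x',(11,-5),(11,48),92,(1,0),0)
line('core -x',(-43,-5),(-43,42),60,(1,0),0);line('core +x',(53,-5),(53,42),60,(1,0),0);line('core +y',(-40,44),(-6,44),60,(0,1),1); line('core -y',(14,-44),(50,-44),60,(0,1),1)
for nm,q in(('recess',(90,63,70)),('lip',(-70,63,70)),('bar end +',(5,52,92))): print(nm,((proj(c,ew(q))-[x0,y0])*s).round(0))
```

```text
[0.539396   0.15304984 0.29108504] [ 0.001   0.0059  0.0023 -0.0013  0.0023 -0.0002]
outer -x -129.7 0.16
outer +x 129.12 0.14
outer +y 94.49 0.15
outer -y -94.65 0.33
bar -x 0.13 0.62
bar +x 9.72 0.58
core -x -42.37 0.25
core +x 52.06 0.19
core +y 42.57 0.0
core -y -43.01 0.14
recess [723.  36.]
lip [40. 37.]
bar end + [360.  75.]
```

View pics/w8c.png

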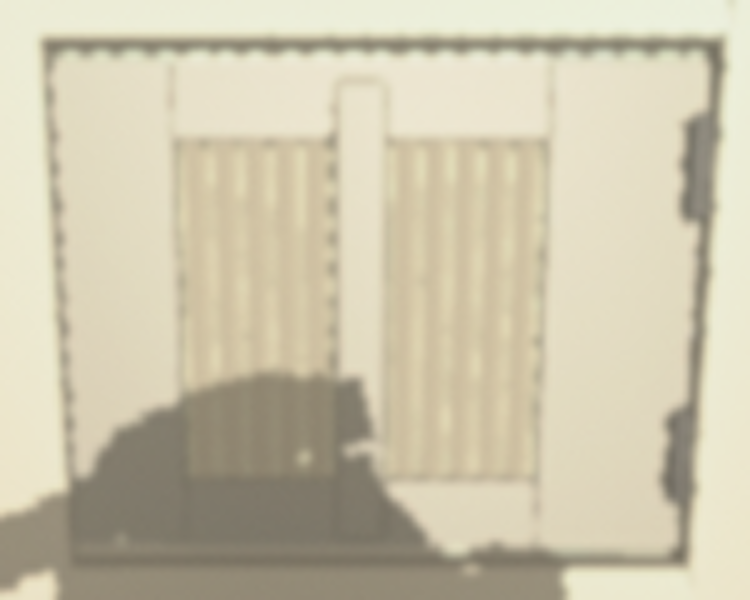

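Bar centre x = 4.9 mm, core centre x = 4.8 mm and y = -0.2 mm, so it is home (target 5, 0). Handing in.

Run:
```python
from plant import manip
print(manip.job_done(), manip.state()['time'])
```

```text
the job is handed in; nothing more can be done
the job is handed in; nothing more can be done
```

The cassette is back in the extractor, flat, released and under both catches, and I handed the job in at about 14 s. No verdict was reported.

**What I did:** I gripped the light-grey cassette by its handle and held it tilted 12° over the recess. Its short edge went under the lip and pressed the strip to its stop (10–11 N). I lowered it level inside the catches, slid it +x to the end wall, let go and lifted clear.

**Last checks:**
- **Position:** the wrist view puts the handle at x = 4.9 mm and the core at x = 4.8 mm, y = -0.2 mm in the extractor's frame, against a target of x = 5, y = 0.
- **Seating:** the catches visibly overhang the far edge. Flatness and height were not re-measured after release. Just before it, the hand's measured pose put the cassette's far edge at x ≈ 90.3 mm, within about 0.3 mm of the ledge height, with a tilt of 0.15° (0.003 rad).
- **Desk:** the cup, handpiece, curing lamp and the green and red look-alikes look unmoved in the top view.

**Disagreements:**
- The first picture after release was taken while the arm was still settling. Its measurements were about 4 px off, so I retook it and used the second one.
- During the slide the downward force reached about 12 N with a tilt of -0.4°. I eased off before finishing.

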